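# Sieve the little cheese balls out of the big ones

### The arm

A 7-joint arm with a two-finger parallel gripper is mounted at the origin on the work surface. World frame = base frame: x ahead of the robot, y to its left, z up, the work surface at z = 0. Lengths are in m, angles in degrees, forces in N, time in s.
With the tool pointing down it reaches from about 0.35 to 0.775 m from the base axis. Payload 3.1 kg.
Tool frame: the origin (TCP) lies midway between the tips of the shut fingers; the grasp point (between the pads) lies 19 mm behind it (grip_depth is the distance from the TCP to the grasp point, in m); z points along the fingers, y is the line along which they close (so a half turn about z gives the same grasp; the last joint's range is limited). The gripper opens to 85 mm and grips with 20 to 120 N. Pads are 22 mm wide; open, the fingers measure 114 mm over their backs; the gripper's body (76 mm by 85 mm) begins 54 mm behind the grasp point. The pads swing forward as they close: fully open they stand 13 mm farther back than shut.
Start: joints at [65.334, 17.813, 0.802, 86.603, -0.252, 75.585, -1.558], TCP at [0.209, -0.509, 0.231] pointing down, gripper open.
Joint ranges: [-154.91, 154.91], [-16.99, 109.72], [-72.82, 74.43], [7.12, 147.25], [-82.49, 262.49], [11.32, 116.49], [-174.64, 174.64]. Speed limits (degrees/s): [159.86, 159.86, 180, 180, 180, 180, 180].

### API

Orientations are given as a 3x3 rotation matrix whose columns are the frame's x, y, z axes.
In Python, from plant import * gives the robot as it stands. The module is installed in compiled form; this text tells all that it offers.
- The arm moves only by the tool move_arm, never from a script. Its argument "motion" is a list of rows, each an object of numbers: "x", "y", "z": the shift along the tool's x, y, z in mm; "rx", "ry", "rz": the turn, a rotation vector about the tool's x, y, z in degrees; "hand": the closure, from 0 (fully open) to 1 (shut). In form: [{"x": .., "y": .., "z": .., "rx": .., "ry": .., "rz": .., "hand": ..}, ...]. A call has 1 to 10 rows; each row is the pose to reach, as a shift and turn from the pose commanded when the call began, along the tool's axes at that moment; what a row does not reach only later rows make up. A row lasts 1/12 s, in which the tool goes at most 41.7 mm and 7.16 degrees, less where a joint would pass 70% of its speed; a pose out of reach is approached as far as the arm can. A call with a gripper value outside its range is refused whole. The fingers move at their own pace and stop on an object; "grip_force" is the grip in N (left out, the last holds). Time passes only in rows, so rows that repeat a pose let the fingers close. It gives the time, the measured TCP pose, the force, the opening and the grip force at its end, in the units of the state.
- sense(): the state, without advancing time (a new reading comes with each control period).
- grab_frame(name): name is "side" or "top" or "wrist"; returns the picture (384x512x3 uint8, blue, green, red); there is no depth.
- camera_params(name): a dict with "fx", "fy", "cx", "cy" (pixels), "pose" (4x4, takes a point from camera to world coordinates). Camera axes: x right, y down, z forward; pixel columns grow to the right and rows downward; lengths in m; the calibration is good to about 2 mm. A picture is of the moment at which its call begins: read the wrist's pose just before it. camera_params takes no time and is no camera call; for the wrist camera it gives the pose at the moment of the call.
- job_done(): hands the job in; it is judged then, once.
The state is a dict: "time": time; "q": joint angles; "joint_velocities": joint speeds; "effort": joint torques, N m; "tool_pos": TCP position; "orientation": TCP orientation; "ft_force": force on the tool from outside, world axes, zero at the start; "wrist_torque": the same for the moment, N m; "width": finger opening in m; "grip_force": force on a finger pad.
Only numpy, scipy, OpenCV 4.12 (cv2) and the standard library are available. Lean on these libraries where they do the work, as an engineer would, in place of code of your own. Each camera call takes 0.05 s, during which the arm holds its last target. There are 200 camera calls.

### The job

Lift the bar sieve off the round board by its bridge handle, carry it over the metal tray and, keeping it level, shake it side to side until all four small cheese balls have dropped through its bars into the tray. Then stand the sieve back in the middle of the round board with the three large balls still in it, and let go. Leave the other goods on the stall where they are.

Things in the scene. Friction and masses are not known exactly. Their poses are not given: they have to be found in the camera images.
- sieve_grip (a point): Middle of the sieve's bridge handle, the place to grip: a level dark wooden bar 136 long (along x), 18 wide (y), 24 tall (z), carried over the middle of the sieve by two steel wires at its x ends; this point is the bar's centre, 115 above the sieve's underside. x runs along the handle and the bars, y across them (the way to shake), z up.
- sieve_base (a point): Centre of the sieve's underside, same axes. Wooden frame 162 (x) x 172 (y) mm, walls 6 thick and 45 high; 0.35 kg, about 0.6 kg with the balls. It keeps its shape; the balls lie loose on its floor of steel bars.
- sieve_bars (a point): Centre of the floor of 8 mm steel bars, 10 above the underside: bars along x at y = -75, -33, -21, 21, 33, 75, two along y at x = -23, 23. Wide gaps are 34 clear; close pairs form shallow troughs at y = -27, 27. A small ball stays in its trough in gentle carrying; a sharp shake along y (over 4 m/s2: strokes of 40 to 80, 0.2 m/s or faster) rolls it into a wide gap, where it falls through.
- board: Round wooden board, fixed, 270 across, 18 thick; origin at the centre of its underside, on the table. The sieve stands near its middle at the start.
- tray: Open metal tray, fixed, 260 (its x) x 300 (its y) mm, 58 high over the rim bead, walls 4 thick, floor 5 thick; origin at the centre of its underside, on the table. The board and the tray may be either way round, left or right.
- small0_center (a point): Centre of a small cheese ball, 26 mm across, 11 g; it lies in a trough of the sieve near a corner at the start. Small and large balls come in the same brown and ochre rinds.
- small1_center (a point): Centre of a small cheese ball, 26 mm across, 11 g; it lies in a trough of the sieve near a corner at the start. Small and large balls come in the same brown and ochre rinds.
- small2_center (a point): Centre of a small cheese ball, 26 mm across, 11 g; it lies in a trough of the sieve near a corner at the start. Small and large balls come in the same brown and ochre rinds.
- small3_center (a point): Centre of a small cheese ball, 26 mm across, 11 g; it lies in a trough of the sieve near a corner at the start. Small and large balls come in the same brown and ochre rinds.
- large0_center (a point): Centre of a large cheese ball, 50 mm across, 65 g; it sits firmly in a wide gap of the sieve, in the row below the handle, its top about 56 mm above the sieve's underside.
- large1_center (a point): Centre of a large cheese ball, 50 mm across, 65 g; it sits firmly in a wide gap of the sieve, in the row below the handle, its top about 56 mm above the sieve's underside.
- large2_center (a point): Centre of a large cheese ball, 50 mm across, 65 g; it sits firmly in a wide gap of the sieve, in the row below the handle, its top about 56 mm above the sieve's underside.
- tub1: White lidded tub with a black top, 84 across, 40 high, loose; bystander. Origin under its centre.
- tub2: A second such tub; bystander.
- cheese: Block of blue cheese 80 x 120 x 110 high, loose; bystander. Origin under its centre.
- knife: Cheese knife lying between board and tray, about 245 long (its x), 22 wide, 14 high, loose; bystander. Origin under its middle.
- honey: Jar with a light wooden lid, 60 across, 85 high, loose; bystander. Origin under its centre.
Mind the look-alikes: they are no part of the job. Leave any turquoise, white or yellow look-alike of the part that bears large1_center alone.

How it is judged:
By the outcome, as a careful person would: the job done as asked, in the order asked, and still so for the second after the job is handed in, with the robot touching nothing.
It also fails if it takes over 58 s, if anything falls off the work surface, if the arm or the gripper's body presses on something with over 40 N, if the wrist force passes 120 N, or if a joint passes its speed limit or range.

## Working session

There is one attempt and no reset: what is moved stays moved. The work goes in short steps, Python scripts to look and compute and a tool call to move; the robot and the scene stay as the last step left them, time stands still between calls to the robot, and variables do not carry over. Pictures are saved under pics/ and viewed, at most 10 in all, crops included, and the job is handed in when it is done.

Besides the shell and the picture viewer there is one more tool, called after "Request:" as name(argument=value, ...), one argument or row to a line, values as JSON. move_arm: Moves the arm, as the interface text tells. Its arguments: {"type":"object","properties":{"motion":{"type":"array"},"grip_force":{"type":"number"}},"required":["motion"]}

```bash
mkdir -p pics; python3 - <<'E'
from plant import *
import cv2,numpy as np
s=sense();print(s['time'],s['tool_pos'],np.round(s['orientation'],3).tolist(),s['width'])
for n in("side","top"):
    p=camera_params(n);print(n,p['fx'],p['fy'],p['cx'],p['cy'],np.round(p['pose'],4).tolist())
    cv2.imwrite(f"pics/{n}0.png",grab_frame(n))
E
```

```text
0.0 [ 0.20822398 -0.50827524  0.23021662] [[0.925, 0.379, -0.001], [0.379, -0.925, 0.002], [-0.0, -0.002, -1.0]] 0.08521758949693223
side 420.90208786714777 420.90208786714777 258.89159286394874 187.28020830654654 [[0.9835, -0.1376, 0.117, 0.4007], [-0.1796, -0.6753, 0.7154, -0.918], [-0.0195, -0.7246, -0.6889, 0.8728], [0.0, 0.0, 0.0, 1.0]]
top 396.86796747218466 396.86796747218466 252.6645138233485 195.71330430419377 [[0.0127, -0.998, 0.0617, 0.4143], [-0.9999, -0.0129, -0.0041, -0.1149], [0.0049, -0.0617, -0.9981, 1.493], [0.0, 0.0, 0.0, 1.0]]
```

View pics/top0.png

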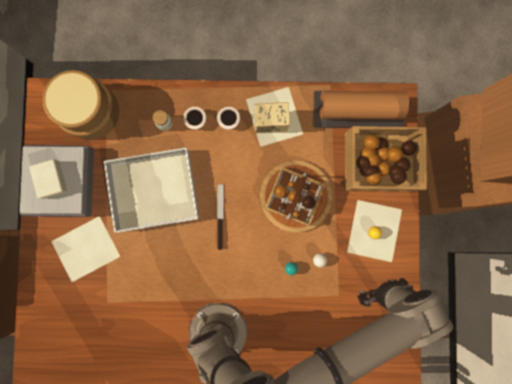

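View pics/side0.png

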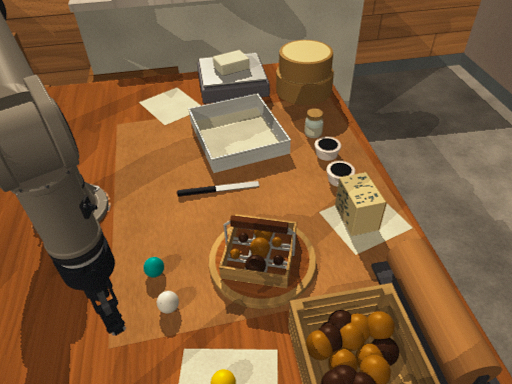

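The top view shows the sieve on the board at (297,195), the tray at (152,190) and the knife at (220,215). Things that could be mistaken for it or its balls: the crate of balls (385,160), and single turquoise (291,269), white (320,260) and yellow (375,232) balls. My target is the sieve with the handle on the round board, side view (260,245).

```bash
python3 - <<'E'
import cv2,numpy as np
t=cv2.imread("pics/top0.png");s=cv2.imread("pics/side0.png")
a=cv2.resize(t[155:235,255:340],(400,376),interpolation=cv2.INTER_CUBIC)   # x4.706
b=cv2.resize(s[205:305,205:320],(400,348),interpolation=cv2.INTER_CUBIC)   # x3.478
m=np.zeros((376,800,3),np.uint8);m[:376,:400]=a;m[:348,400:]=b
cv2.imwrite("pics/crop0.png",m)
E
```

```text
(no output)
```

View pics/crop0.png

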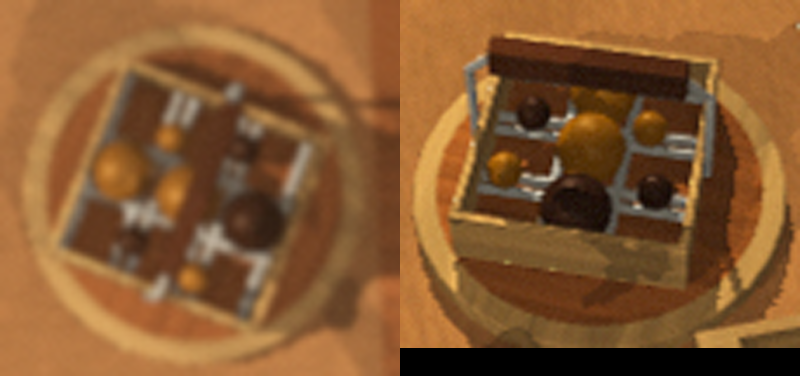

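The crop shows the sieve: four small balls in its troughs, three large balls in the row below the handle. In the top crop the frame corners are at (128,62), (322,135), (258,325) and (55,255). The handle ends are at (232,92) and (157,285) in the top crop, and (490,58) and (688,80) in the side crop.

```bash
cat > h.py <<'E'
from plant import *
import cv2,numpy as np
def ray(n,u,v,z,P=None):
    p=P or camera_params(n);T=np.array(p['pose'])
    d=T[:3,:3]@np.array([(u-p['cx'])/p['fx'],(v-p['cy'])/p['fy'],1]);o=T[:3,3]
    return o+d*(z-o[2])/d[2]
def ang(a,b): d=b-a;return np.degrees(np.arctan2(d[1],d[0]))
E
python3 - <<'E'
from h import *
np.set_printoptions(precision=4,suppress=True)
tc=lambda u,v,z:ray("top",255+(u+.5)/4.706-.5,155+(v+.5)/4.7-.5,z)
sc=lambda u,v,z:ray("side",205+(u-399.5)/3.478-.5,205+(v+.5)/3.48-.5,z)
C=[tc(*c,.063) for c in((128,62),(322,135),(258,325),(55,255))]
print("rim c",np.mean(C,0),[ang(C[i],C[(i+1)%4]) for i in range(4)],[np.linalg.norm(C[i]-C[(i+1)%4]) for i in range(4)])
h=[tc(232,92,.115),tc(157,285,.115)];print("handle top",np.mean(h,0),ang(*h),np.linalg.norm(h[0]-h[1]))
g=[sc(490,58,.133),sc(688,80,.133)];print("handle side",np.mean(g,0),ang(*g),np.linalg.norm(g[0]-g[1]))
print("board",tc(193,193,.018))
T=[ray("top",*c,.058) for c in((105,162),(188,149),(197,220),(113,231))]
print("tray",np.mean(T,0),[ang(T[i],T[(i+1)%4]) for i in range(4)],[np.linalg.norm(T[i]-T[(i+1)%4]) for i in range(4)])
print("knife",ray("top",221,184,.01),ray("top",219,249,.01))
E
```

```text
rim c [ 0.5042 -0.2742  0.063 ] [np.float64(-110.03142896313486), np.float64(161.62379449737026), np.float64(71.6770190394048), np.float64(-20.080199351825456)] [np.float64(0.15937955573507515), np.float64(0.1544910450171938), np.float64(0.16405057838026757), np.float64(0.1593175819590013)]
handle top [ 0.5052 -0.2712  0.115 ] 159.21109656720492 0.15399172855816448
handle side [ 0.5034 -0.2735  0.133 ] -19.695232086464227 0.1347173472304363
board [ 0.5078 -0.281   0.018 ]
tray [0.5179 0.2483 0.058 ] [np.float64(-80.22171168413118), np.float64(-171.5547559120869), np.float64(98.18557167304492), np.float64(8.572944202791769)] [np.float64(0.3047948668983461), np.float64(0.2607642855388825), np.float64(0.3041531873756259), np.float64(0.252295731559769)]
knife [ 0.5485 -0.0017  0.01  ] [0.3063 0.0014 0.01  ]
```

Request:
move_arm(
  motion=[
    {"x": 36, "y": -10, "rz": 4},
    {"x": 73, "y": -21, "rz": 8},
    {"x": 109, "y": -31, "rz": 13},
    {"x": 145, "y": -42, "rz": 17},
    {"x": 182, "y": -52, "rz": 21},
    {"x": 218, "y": -63, "rz": 25},
    {"x": 254, "y": -73, "rz": 30},
    {"x": 290, "y": -84, "rz": 34},
    {"x": 327, "y": -94, "rz": 38},
    {"x": 363, "y": -105, "rz": 42},
  ],
)

```text
invalid input at $.motion[0]: expected keys x, y, z, rx, ry, rz, hand
```

Request:
move_arm(
  motion=[
    {"hand": 0},
    {"hand": 0},
    {"hand": 0},
  ],
)

```text
invalid input at $.motion[0]: expected keys x, y, z, rx, ry, rz, hand
```

```bash
python3 - <<'E'
from h import *
np.set_printoptions(precision=4,suppress=True)
s=sense();print(s['time'],s['tool_pos'],s['orientation'].tolist() if hasattr(s['orientation'],'tolist') else s['orientation'],s['ft_force'])
p=camera_params("wrist");print(p)
cv2.imwrite("pics/w1.png",grab_frame("wrist"))
E
```

```text
0.1 [ 0.2083 -0.5083  0.2303] [[0.925330520292521, 0.3791604334291471, -0.0008910314211702486], [0.379161470653633, -0.9253284741291565, 0.001947854609897255], [-8.5947347206978e-05, -0.002140254103679972, -0.9999977059600813]] [-0.673   0.3353  0.9187]
{'fx': 319.8819131986481, 'fy': 319.8819131986481, 'cx': 251.76333325122073, 'cy': 187.8003935339551, 'pose': array([[ 0.3787, -0.8891, -0.257 ,  0.2738],
       [-0.9255, -0.3643, -0.1035, -0.4813],
       [-0.0016,  0.277 , -0.9609,  0.3727],
       [ 0.    ,  0.    ,  0.    ,  1.    ]])}
```

View pics/w1.png

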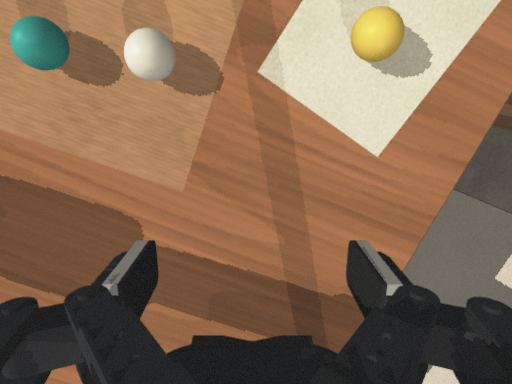

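The move was refused because every row needs all its keys. This wrist view is therefore still from the start pose, with only the turquoise (40,42), white (150,54) and yellow (378,34) look-alikes in it.

Request:
move_arm(
  motion=[
    {"x": 36, "y": -10, "z": 0, "rx": 0, "ry": 0, "rz": 4, "hand": 0},
    {"x": 73, "y": -21, "z": 0, "rx": 0, "ry": 0, "rz": 8, "hand": 0},
    {"x": 109, "y": -31, "z": 0, "rx": 0, "ry": 0, "rz": 13, "hand": 0},
    {"x": 145, "y": -42, "z": 0, "rx": 0, "ry": 0, "rz": 17, "hand": 0},
    {"x": 182, "y": -52, "z": 0, "rx": 0, "ry": 0, "rz": 21, "hand": 0},
    {"x": 218, "y": -63, "z": 0, "rx": 0, "ry": 0, "rz": 25, "hand": 0},
    {"x": 254, "y": -73, "z": 0, "rx": 0, "ry": 0, "rz": 30, "hand": 0},
    {"x": 290, "y": -84, "z": 0, "rx": 0, "ry": 0, "rz": 34, "hand": 0},
    {"x": 327, "y": -94, "z": 0, "rx": 0, "ry": 0, "rz": 38, "hand": 0},
    {"x": 363, "y": -105, "z": 0, "rx": 0, "ry": 0, "rz": 42, "hand": 0},
  ],
)

```text
time: 0.98
tool_pos: [0.5057, -0.2728, 0.231]
orientation: [[0.94, -0.341, -0.0], [-0.341, -0.94, 0.0], [-0.0, 0.0, -1.0]]
ft_force: [0.3, -0.3, -0.0]
width: 0.0856
grip_force: 0.0
```

Request:
move_arm(
  motion=[
    {"x": 0, "y": 0, "z": 0, "rx": 0, "ry": 0, "rz": 0, "hand": 0},
    {"x": 0, "y": 0, "z": 0, "rx": 0, "ry": 0, "rz": 0, "hand": 0},
    {"x": 0, "y": 0, "z": 0, "rx": 0, "ry": 0, "rz": 0, "hand": 0},
    {"x": 0, "y": 0, "z": 0, "rx": 0, "ry": 0, "rz": 0, "hand": 0},
  ],
)

```text
time: 1.32
tool_pos: [0.5033, -0.2758, 0.231]
orientation: [[0.941, -0.34, -0.001], [-0.34, -0.941, -0.001], [-0.001, 0.001, -1.0]]
ft_force: [-1.1, -0.0, 1.0]
width: 0.0851
grip_force: 0.0
```

```bash
python3 - <<'E'
from h import *
import pickle
np.set_printoptions(precision=4,suppress=True)
s=sense();print(s['time'],s['tool_pos'],np.array(s['orientation']),s['ft_force'],s['q'])
pickle.dump(camera_params("wrist"),open("w2.pkl","wb"))
cv2.imwrite("pics/w2.png",grab_frame("wrist"))
E
```

```text
1.3167 [ 0.5033 -0.2758  0.231 ] [[ 0.9405 -0.3397 -0.0014]
 [-0.3397 -0.9405 -0.0009]
 [-0.001   0.0013 -1.    ]] [-1.0837 -0.0195  0.9607] [ 29.9967  20.8168  -4.1985  82.5241   1.6158  76.7621 -84.1608]
```

View pics/w2.png

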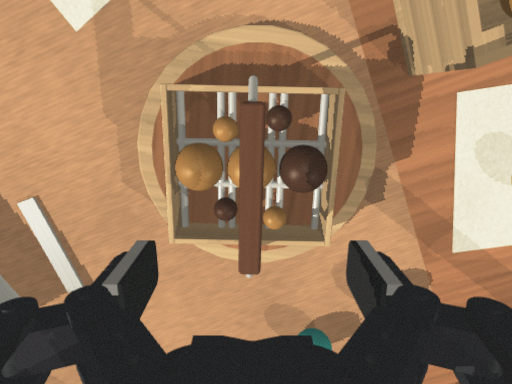

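The wrist view shows the handle's top face running from (252,101) to (249,275), the large balls at (200,166), (251,168) and (303,168), and the board's outline.

```bash
python3 - <<'E'
from h import *
import pickle
np.set_printoptions(precision=4,suppress=True)
P=pickle.load(open("w2.pkl","rb"))
a,b=ray("wrist",252.5,101,.145,P),ray("wrist",249.5,274,.145,P)
print("handle",a,b,(a+b)/2,ang(b,a),np.linalg.norm(a-b))
# board: outer edge points, circle fit at z=.018
pts=[(138,140),(376,140),(257,24),(160,70),(352,66),(150,190),(364,190),(200,250)]
X=np.array([ray("wrist",*q,.018,P)[:2] for q in pts])
A=np.c_[2*X,np.ones(len(X))];r=np.linalg.lstsq(A,(X**2).sum(1),rcond=None)[0]
R=np.sqrt(r[2]+r[0]**2+r[1]**2);print("board",r[:2],R,np.linalg.norm(X-r[:2],axis=1)-R)
E
```

```text
handle [ 0.5661 -0.2985  0.145 ] [ 0.4404 -0.2505  0.145 ] [ 0.5033 -0.2745  0.145 ] -20.88097963803861 0.13456303557023042
board [ 0.5081 -0.2831] 0.13348171183026616 [-0.0009 -0.0004 -0.0009  0.0015  0.0022 -0.0032 -0.0022  0.0036]
```

Request:
move_arm(
  motion=[
    {"x": 0, "y": 0, "z": 20, "rx": 0, "ry": 0, "rz": 0, "hand": 0},
    {"x": 0, "y": -1, "z": 50, "rx": 0, "ry": 0, "rz": 0, "hand": 0},
    {"x": 0, "y": -1, "z": 80, "rx": 0, "ry": 0, "rz": 0, "hand": 0},
    {"x": 0, "y": -1, "z": 102, "rx": 0, "ry": 0, "rz": 0, "hand": 0},
    {"x": 0, "y": -1, "z": 115, "rx": 0, "ry": 0, "rz": 0, "hand": 0},
    {"x": 0, "y": -1, "z": 120, "rx": 0, "ry": 0, "rz": 0, "hand": 0},
    {"x": 0, "y": -1, "z": 120, "rx": 0, "ry": 0, "rz": 0, "hand": 0},
    {"x": 0, "y": -1, "z": 120, "rx": 0, "ry": 0, "rz": 0, "hand": 0},
    {"x": 0, "y": -1, "z": 120, "rx": 0, "ry": 0, "rz": 0, "hand": 0.4},
    {"x": 0, "y": -1, "z": 120, "rx": 0, "ry": 0, "rz": 0, "hand": 0.5},
  ],
  grip_force=70,
)

```text
time: 2.2
tool_pos: [0.5059, -0.274, 0.1129]
orientation: [[0.941, -0.338, 0.003], [-0.338, -0.941, -0.002], [0.003, 0.001, -1.0]]
ft_force: [0.6, -0.1, 0.8]
width: 0.0636
grip_force: 0.0
```

Request:
move_arm(
  motion=[
    {"x": 0, "y": 0, "z": 0, "rx": 0, "ry": 0, "rz": 0, "hand": 0.6},
    {"x": 0, "y": 0, "z": 0, "rx": 0, "ry": 0, "rz": 0, "hand": 0.7},
    {"x": 0, "y": 0, "z": 0, "rx": 0, "ry": 0, "rz": 0, "hand": 0.8},
    {"x": 0, "y": 0, "z": 0, "rx": 0, "ry": 0, "rz": 0, "hand": 1},
    {"x": 0, "y": 0, "z": 0, "rx": 0, "ry": 0, "rz": 0, "hand": 1},
    {"x": 0, "y": 0, "z": 0, "rx": 0, "ry": 0, "rz": 0, "hand": 1},
    {"x": 0, "y": 0, "z": 0, "rx": 0, "ry": 0, "rz": 0, "hand": 1},
    {"x": 0, "y": 0, "z": 0, "rx": 0, "ry": 0, "rz": 0, "hand": 1},
  ],
)

```text
time: 2.87
tool_pos: [0.5052, -0.2742, 0.112]
orientation: [[0.941, -0.338, 0.001], [-0.338, -0.941, -0.002], [0.001, 0.001, -1.0]]
ft_force: [-0.8, -2.6, 5.8]
width: 0.017
grip_force: 70.0
```

Request:
move_arm(
  motion=[
    {"x": 0, "y": 0, "z": -2, "rx": 0, "ry": 0, "rz": 0, "hand": 1},
    {"x": 0, "y": 0, "z": -7, "rx": 0, "ry": 0, "rz": 0, "hand": 1},
    {"x": 0, "y": 0, "z": -16, "rx": 0, "ry": 0, "rz": 0, "hand": 1},
    {"x": 0, "y": 0, "z": -29, "rx": 0, "ry": 0, "rz": 0, "hand": 1},
    {"x": 0, "y": 0, "z": -44, "rx": 0, "ry": 0, "rz": 0, "hand": 1},
    {"x": 0, "y": 0, "z": -60, "rx": 0, "ry": 0, "rz": 0, "hand": 1},
    {"x": 0, "y": 0, "z": -74, "rx": 0, "ry": 0, "rz": 0, "hand": 1},
    {"x": 0, "y": 0, "z": -84, "rx": 0, "ry": 0, "rz": 0, "hand": 1},
    {"x": 0, "y": 0, "z": -89, "rx": 0, "ry": 0, "rz": 0, "hand": 1},
    {"x": 0, "y": 0, "z": -90, "rx": 0, "ry": 0, "rz": 0, "hand": 1},
  ],
)

```text
time: 3.7
tool_pos: [0.5054, -0.273, 0.2021]
orientation: [[0.942, -0.337, 0.001], [-0.337, -0.942, -0.0], [0.001, -0.0, -1.0]]
ft_force: [0.1, -0.6, -5.4]
width: 0.0171
grip_force: 68.8
```

```bash
python3 - <<'E'
from h import *
import pickle
np.set_printoptions(precision=4,suppress=True)
s=sense();print(s['time'],s['tool_pos'],np.array(s['orientation']),s['ft_force'],s['wrist_torque'],s['width'])
P=camera_params("wrist");w=grab_frame("wrist");pickle.dump(P,open("w3.pkl","wb"))
sd=grab_frame("side");m=np.zeros((384,800,3),np.uint8)
m[:,:512]=w;m[:,512:]=sd[130:322,190:334].repeat(2,0).repeat(2,1)
cv2.imwrite("pics/w3.png",m)
E
```

```text
3.7 [ 0.5054 -0.273   0.2021] [[ 0.9415 -0.337   0.0012]
 [-0.337  -0.9415 -0.0002]
 [ 0.0012 -0.0002 -1.    ]] [ 0.1107 -0.6022 -5.3586] [ 0.0061 -0.0504 -0.0369] 0.017083773144013277
```

View pics/w3.png

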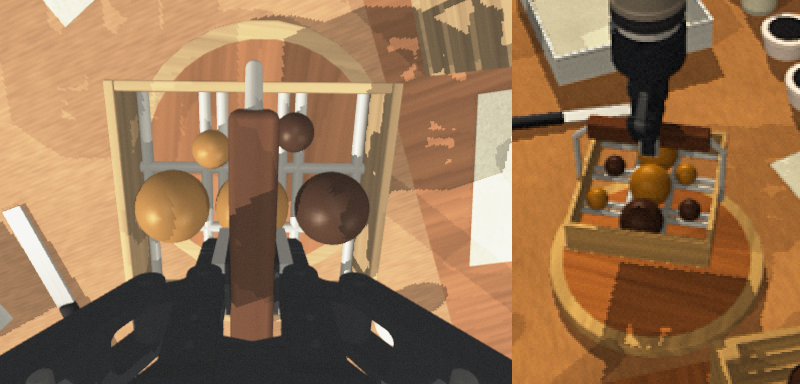

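The sieve hangs level from the gripper with all seven balls still in it. Next I'll plan a smooth carry to the tray.

```bash
cat > plan.py <<'E'
import numpy as np
def plan(p0,p1,a0,da,n):   # world xy start/goal, tool x angle deg, world turn, rows
    f=lambda k:(1-np.cos(np.pi*k/n))/2
    d=(np.array(p1)-p0)*1000
    for c in range(0,n,10):
        a=np.radians(a0+da*f(c));X=np.array([np.cos(a),np.sin(a)]);Y=np.array([np.sin(a),-np.cos(a)])
        print([(round(X@d*(f(k)-f(c))),round(Y@d*(f(k)-f(c))),round(-da*(f(k)-f(c)),1)) for k in range(c+1,c+11)])
E
python3 -c "
from plan import *
plan([.5052,-.273],[.518,.248],-19.7,28.2,30)"
```

```text
[(0, -1, np.float64(-0.1)), (-2, -5, np.float64(-0.3)), (-4, -12, np.float64(-0.7)), (-7, -21, np.float64(-1.2)), (-11, -33, np.float64(-1.9)), (-16, -47, np.float64(-2.7)), (-21, -64, np.float64(-3.6)), (-27, -82, np.float64(-4.7)), (-34, -102, np.float64(-5.8)), (-41, -124, np.float64(-7.0))]
[(-5, -24, np.float64(-1.3)), (-10, -49, np.float64(-2.7)), (-15, -75, np.float64(-4.1)), (-20, -101, np.float64(-5.6)), (-25, -128, np.float64(-7.0)), (-31, -155, np.float64(-8.5)), (-36, -181, np.float64(-10.0)), (-41, -207, np.float64(-11.4)), (-46, -232, np.float64(-12.8)), (-51, -256, np.float64(-14.1))]
[(1, -23, np.float64(-1.2)), (2, -44, np.float64(-2.4)), (3, -63, np.float64(-3.4)), (4, -80, np.float64(-4.4)), (5, -95, np.float64(-5.2)), (5, -108, np.float64(-5.8)), (6, -117, np.float64(-6.4)), (6, -124, np.float64(-6.7)), (6, -129, np.float64(-7.0)), (6, -130, np.float64(-7.1))]
```

Request:
move_arm(
  motion=[
    {"x": 0, "y": -1, "z": 0, "rx": 0, "ry": 0, "rz": -0.1, "hand": 1},
    {"x": -2, "y": -5, "z": 0, "rx": 0, "ry": 0, "rz": -0.3, "hand": 1},
    {"x": -4, "y": -12, "z": 0, "rx": 0, "ry": 0, "rz": -0.7, "hand": 1},
    {"x": -7, "y": -21, "z": 0, "rx": 0, "ry": 0, "rz": -1.2, "hand": 1},
    {"x": -11, "y": -33, "z": 0, "rx": 0, "ry": 0, "rz": -1.9, "hand": 1},
    {"x": -16, "y": -47, "z": 0, "rx": 0, "ry": 0, "rz": -2.7, "hand": 1},
    {"x": -21, "y": -64, "z": 0, "rx": 0, "ry": 0, "rz": -3.6, "hand": 1},
    {"x": -27, "y": -82, "z": 0, "rx": 0, "ry": 0, "rz": -4.7, "hand": 1},
    {"x": -34, "y": -102, "z": 0, "rx": 0, "ry": 0, "rz": -5.8, "hand": 1},
    {"x": -41, "y": -124, "z": 0, "rx": 0, "ry": 0, "rz": -7, "hand": 1},
  ],
)

```text
time: 4.63
tool_pos: [0.508, -0.1402, 0.2015]
orientation: [[0.976, -0.218, 0.0], [-0.218, -0.976, 0.0], [0.0, -0.0, -1.0]]
ft_force: [0.8, 0.6, -6.2]
width: 0.0169
grip_force: 68.7
```

Request:
move_arm(
  motion=[
    {"x": -5, "y": -24, "z": 0, "rx": 0, "ry": 0, "rz": -1.3, "hand": 1},
    {"x": -10, "y": -49, "z": 0, "rx": 0, "ry": 0, "rz": -2.7, "hand": 1},
    {"x": -15, "y": -75, "z": 0, "rx": 0, "ry": 0, "rz": -4.1, "hand": 1},
    {"x": -20, "y": -101, "z": 0, "rx": 0, "ry": 0, "rz": -5.6, "hand": 1},
    {"x": -25, "y": -128, "z": 0, "rx": 0, "ry": 0, "rz": -7, "hand": 1},
    {"x": -31, "y": -155, "z": 0, "rx": 0, "ry": 0, "rz": -8.5, "hand": 1},
    {"x": -36, "y": -181, "z": 0, "rx": 0, "ry": 0, "rz": -10, "hand": 1},
    {"x": -41, "y": -207, "z": 0, "rx": 0, "ry": 0, "rz": -11.4, "hand": 1},
    {"x": -46, "y": -232, "z": 0, "rx": 0, "ry": 0, "rz": -12.8, "hand": 1},
    {"x": -51, "y": -256, "z": 0, "rx": 0, "ry": 0, "rz": -14.1, "hand": 1},
  ],
)

```text
time: 5.47
tool_pos: [0.5136, 0.122, 0.2017]
orientation: [[1.0, 0.029, 0.0], [0.029, -1.0, 0.001], [0.0, -0.001, -1.0]]
ft_force: [0.7, -0.4, -5.4]
width: 0.0173
grip_force: 68.7
```

Request:
move_arm(
  motion=[
    {"x": 1, "y": -23, "z": 0, "rx": 0, "ry": 0, "rz": -1.2, "hand": 1},
    {"x": 2, "y": -44, "z": 0, "rx": 0, "ry": 0, "rz": -2.4, "hand": 1},
    {"x": 3, "y": -63, "z": 0, "rx": 0, "ry": 0, "rz": -3.4, "hand": 1},
    {"x": 4, "y": -80, "z": 0, "rx": 0, "ry": 0, "rz": -4.4, "hand": 1},
    {"x": 5, "y": -95, "z": 0, "rx": 0, "ry": 0, "rz": -5.2, "hand": 1},
    {"x": 5, "y": -108, "z": 0, "rx": 0, "ry": 0, "rz": -5.8, "hand": 1},
    {"x": 6, "y": -117, "z": 0, "rx": 0, "ry": 0, "rz": -6.4, "hand": 1},
    {"x": 6, "y": -124, "z": 0, "rx": 0, "ry": 0, "rz": -6.7, "hand": 1},
    {"x": 6, "y": -129, "z": 0, "rx": 0, "ry": 0, "rz": -7, "hand": 1},
    {"x": 6, "y": -130, "z": 0, "rx": 0, "ry": 0, "rz": -7.1, "hand": 1},
  ],
)

```text
time: 6.3
tool_pos: [0.5175, 0.2491, 0.2012]
orientation: [[0.989, 0.148, -0.0], [0.148, -0.989, 0.0], [-0.0, -0.0, -1.0]]
ft_force: [-0.3, 0.4, -5.6]
width: 0.0172
grip_force: 68.8
```

```bash
python3 - <<'E'
from h import *
np.set_printoptions(precision=4,suppress=True)
s=sense();print(s['time'],s['tool_pos'],np.array(s['orientation']),s['ft_force'],s['wrist_torque'],s['width'],s['q'])
m=np.zeros((384,800,3),np.uint8)
m[:,:512]=grab_frame("wrist");m[:,512:]=cv2.resize(grab_frame("side")[60:222,180:301],(288,384));cv2.imwrite("pics/w4.png",m)
cv2.imwrite("pics/board.png",grab_frame("top"))
E
```

```text
6.3 [0.5175 0.2491 0.2012] [[ 0.9889  0.1483 -0.0003]
 [ 0.1483 -0.9889  0.0003]
 [-0.0003 -0.0004 -1.    ]] [-0.283   0.3765 -5.6286] [0.0548 0.0332 0.0279] 0.017186492622948038 [ -10.8346   23.4591  -23.2353   84.7895    9.392    73.6851 -116.4628]
```

View pics/w4.png

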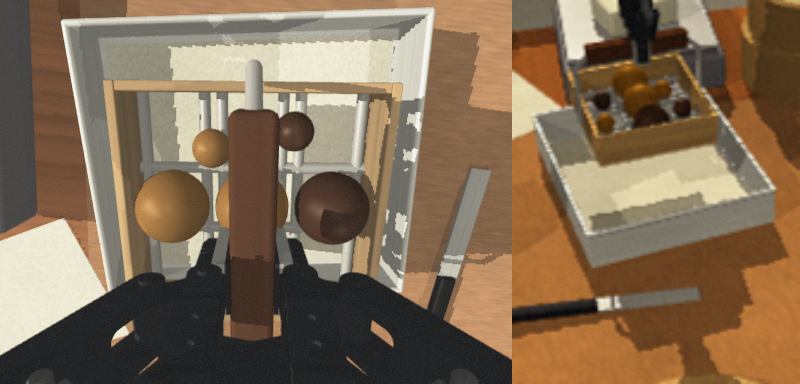

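Sieve is centred over the tray with all balls aboard. I'll lower it 28 mm, then shake along the tool's y.

Request:
move_arm(
  motion=[
    {"x": 0, "y": 0, "z": 3, "rx": 0, "ry": 0, "rz": 0, "hand": 1},
    {"x": 0, "y": 0, "z": 9, "rx": 0, "ry": 0, "rz": 0, "hand": 1},
    {"x": 0, "y": 0, "z": 18, "rx": 0, "ry": 0, "rz": 0, "hand": 1},
    {"x": 0, "y": 0, "z": 25, "rx": 0, "ry": 0, "rz": 0, "hand": 1},
    {"x": 0, "y": 0, "z": 28, "rx": 0, "ry": 0, "rz": 0, "hand": 1},
    {"x": 0, "y": 0, "z": 28, "rx": 0, "ry": 0, "rz": 0, "hand": 1},
  ],
  grip_force=110,
)

```text
time: 6.95
tool_pos: [0.5167, 0.2476, 0.1714]
orientation: [[0.989, 0.147, -0.003], [0.147, -0.989, -0.002], [-0.003, 0.001, -1.0]]
ft_force: [0.1, 0.2, -6.0]
width: 0.0167
grip_force: 107.5
```

Request:
move_arm(
  motion=[
    {"x": 0, "y": 28, "z": 0, "rx": 0, "ry": 0, "rz": 0, "hand": 1},
    {"x": 0, "y": 0, "z": 0, "rx": 0, "ry": 0, "rz": 0, "hand": 1},
    {"x": 0, "y": -28, "z": 0, "rx": 0, "ry": 0, "rz": 0, "hand": 1},
    {"x": 0, "y": 0, "z": 0, "rx": 0, "ry": 0, "rz": 0, "hand": 1},
    {"x": 0, "y": 28, "z": 0, "rx": 0, "ry": 0, "rz": 0, "hand": 1},
    {"x": 0, "y": 0, "z": 0, "rx": 0, "ry": 0, "rz": 0, "hand": 1},
    {"x": 0, "y": -28, "z": 0, "rx": 0, "ry": 0, "rz": 0, "hand": 1},
    {"x": 0, "y": 0, "z": 0, "rx": 0, "ry": 0, "rz": 0, "hand": 1},
    {"x": 0, "y": 0, "z": 0, "rx": 0, "ry": 0, "rz": 0, "hand": 1},
    {"x": 0, "y": 0, "z": 0, "rx": 0, "ry": 0, "rz": 0, "hand": 1},
  ],
)

```text
time: 7.78
tool_pos: [0.5189, 0.2461, 0.1733]
orientation: [[0.99, 0.144, 0.001], [0.144, -0.99, -0.003], [0.001, 0.003, -1.0]]
ft_force: [-0.0, -0.9, -6.7]
width: 0.0167
grip_force: 110.4
```

```bash
cat > look.py <<'E'
from h import *
import sys
np.set_printoptions(precision=4,suppress=True)
s=sense();print(s['time'],s['tool_pos'],np.array(s['orientation']),s['ft_force'],s['wrist_torque'],s['width'])
m=np.zeros((384,800,3),np.uint8)
m[:,:512]=grab_frame("wrist");m[:,512:]=cv2.resize(grab_frame("side")[60:222,180:301],(288,384));cv2.imwrite(sys.argv[1],m)
E
python3 look.py pics/w5.png
```

```text
7.7833 [0.5189 0.2461 0.1733] [[ 0.9895  0.1444  0.0012]
 [ 0.1444 -0.9895 -0.0028]
 [ 0.0008  0.0029 -1.    ]] [-0.0152 -0.8763 -6.6681] [ 0.0447 -0.0124  0.0249] 0.016727227036195544
```

View pics/w5.png

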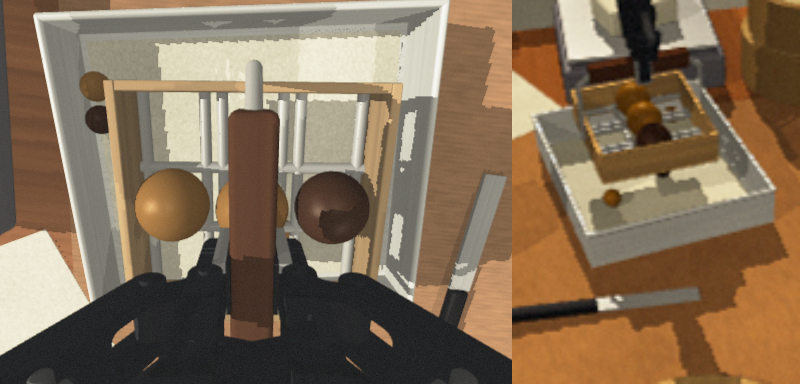

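The wrist view shows both left-hand small balls lying in the tray at (95,86) and (98,120). The side view shows two more in the tray, at (612,198) and (662,172). The three large balls are still in the sieve. I'll raise it and carry it halfway back, checking the count on the way.

```bash
python3 - <<'E'
from plan import *
plan([.5185,.247],[.509,0.0],8.3,-14,20)
from h import *
t=cv2.imread("pics/board.png")
# board: bright ring radially, gradient edge points
c=np.array([297.,195.]);g=cv2.cvtColor(t,cv2.COLOR_BGR2HSV).astype(int)
crop=cv2.resize(t[150:240,250:345],None,fx=1,fy=1)
L=cv2.cvtColor(t,cv2.COLOR_BGR2LAB).astype(float)
pts=[]
for th in np.radians(np.arange(0,360,10)):
    r=np.arange(24,46,.5);u=c[0]+r*np.cos(th);v=c[1]+r*np.sin(th)
    p=cv2.remap(cv2.GaussianBlur(L[...,1]-L[...,2],(0,0),.8).astype(np.float32),u.astype(np.float32)[None],v.astype(np.float32)[None],1)[0]
    i=np.argmax(np.gradient(p)[16:])+16;pts.append((u[i],v[i]))
X=np.array([ray("top",*q,.018)[:2] for q in pts])
for _ in range(4):
    A=np.c_[2*X,np.ones(len(X))];s=np.linalg.lstsq(A,(X**2).sum(1),rcond=None)[0]
    R=np.sqrt(s[2]+s[0]**2+s[1]**2);e=abs(np.linalg.norm(X-s[:2],axis=1)-R);print(s[:2],R,len(X),e.std());X=X[e<max(.004,1.5*np.median(e))]
E
```

```text
[(0, 1, np.float64(0.1)), (-1, 6, np.float64(0.3)), (-2, 13, np.float64(0.8)), (-4, 23, np.float64(1.3)), (-7, 36, np.float64(2.1)), (-9, 50, np.float64(2.9)), (-12, 66, np.float64(3.8)), (-16, 84, np.float64(4.8)), (-19, 103, np.float64(5.9)), (-23, 122, np.float64(7.0))]
[(-1, 19, np.float64(1.1)), (-2, 38, np.float64(2.2)), (-3, 56, np.float64(3.2)), (-4, 73, np.float64(4.1)), (-5, 87, np.float64(4.9)), (-6, 100, np.float64(5.7)), (-7, 110, np.float64(6.2)), (-7, 117, np.float64(6.7)), (-7, 122, np.float64(6.9)), (-8, 123, np.float64(7.0))]
[ 0.50732668 -0.28187611] 0.13408579384609903 36 0.0005848986315851776
[ 0.50732668 -0.28187611] 0.13408579384609903 36 0.0005848986315851776
[ 0.50732668 -0.28187611] 0.13408579384609903 36 0.0005848986315851776
[ 0.50732668 -0.28187611] 0.13408579384609903 36 0.0005848986315851776
```

Board centre is (0.5073, -0.2819), with a very good fit. Raising the sieve and carrying it halfway.

Request:
move_arm(
  motion=[
    {"x": 0, "y": 0, "z": -3, "rx": 0, "ry": 0, "rz": 0, "hand": 1},
    {"x": 0, "y": 0, "z": -9, "rx": 0, "ry": 0, "rz": 0, "hand": 1},
    {"x": 0, "y": 0, "z": -18, "rx": 0, "ry": 0, "rz": 0, "hand": 1},
    {"x": 0, "y": 0, "z": -25, "rx": 0, "ry": 0, "rz": 0, "hand": 1},
    {"x": 0, "y": 0, "z": -28, "rx": 0, "ry": 0, "rz": 0, "hand": 1},
    {"x": 0, "y": 0, "z": -28, "rx": 0, "ry": 0, "rz": 0, "hand": 1},
  ],
)

```text
time: 8.38
tool_pos: [0.5186, 0.2491, 0.2031]
orientation: [[0.989, 0.148, 0.003], [0.148, -0.989, 0.002], [0.003, -0.001, -1.0]]
ft_force: [-0.7, 0.1, -5.0]
width: 0.0167
grip_force: 110.8
```

Request:
move_arm(
  motion=[
    {"x": 0, "y": 1, "z": 0, "rx": 0, "ry": 0, "rz": 0.1, "hand": 1},
    {"x": -1, "y": 6, "z": 0, "rx": 0, "ry": 0, "rz": 0.3, "hand": 1},
    {"x": -2, "y": 13, "z": 0, "rx": 0, "ry": 0, "rz": 0.8, "hand": 1},
    {"x": -4, "y": 23, "z": 0, "rx": 0, "ry": 0, "rz": 1.3, "hand": 1},
    {"x": -7, "y": 36, "z": 0, "rx": 0, "ry": 0, "rz": 2.1, "hand": 1},
    {"x": -9, "y": 50, "z": 0, "rx": 0, "ry": 0, "rz": 2.9, "hand": 1},
    {"x": -12, "y": 66, "z": 0, "rx": 0, "ry": 0, "rz": 3.8, "hand": 1},
    {"x": -16, "y": 84, "z": 0, "rx": 0, "ry": 0, "rz": 4.8, "hand": 1},
    {"x": -19, "y": 103, "z": 0, "rx": 0, "ry": 0, "rz": 5.9, "hand": 1},
    {"x": -23, "y": 122, "z": 0, "rx": 0, "ry": 0, "rz": 7, "hand": 1},
  ],
)

```text
time: 9.22
tool_pos: [0.5128, 0.1215, 0.2013]
orientation: [[1.0, 0.022, 0.0], [0.022, -1.0, -0.001], [0.0, 0.001, -1.0]]
ft_force: [0.8, 0.3, -4.5]
width: 0.0164
grip_force: 110.8
```

Request:
move_arm(
  motion=[
    {"x": -1, "y": 19, "z": 0, "rx": 0, "ry": 0, "rz": 1.1, "hand": 1},
    {"x": -2, "y": 38, "z": 0, "rx": 0, "ry": 0, "rz": 2.2, "hand": 1},
    {"x": -3, "y": 56, "z": 0, "rx": 0, "ry": 0, "rz": 3.2, "hand": 1},
    {"x": -4, "y": 73, "z": 0, "rx": 0, "ry": 0, "rz": 4.1, "hand": 1},
    {"x": -5, "y": 87, "z": 0, "rx": 0, "ry": 0, "rz": 4.9, "hand": 1},
    {"x": -6, "y": 100, "z": 0, "rx": 0, "ry": 0, "rz": 5.7, "hand": 1},
    {"x": -7, "y": 110, "z": 0, "rx": 0, "ry": 0, "rz": 6.2, "hand": 1},
    {"x": -7, "y": 117, "z": 0, "rx": 0, "ry": 0, "rz": 6.7, "hand": 1},
    {"x": -7, "y": 122, "z": 0, "rx": 0, "ry": 0, "rz": 6.9, "hand": 1},
    {"x": -8, "y": 123, "z": 0, "rx": 0, "ry": 0, "rz": 7, "hand": 1},
  ],
)

```text
time: 10.05
tool_pos: [0.5084, 0.0004, 0.2013]
orientation: [[0.995, -0.097, 0.0], [-0.097, -0.995, -0.0], [0.0, 0.0, -1.0]]
ft_force: [-0.2, -1.0, -5.7]
width: 0.0165
grip_force: 110.7
```

```bash
python3 - <<'E'
from h import *
from plan import plan
np.set_printoptions(precision=4,suppress=True)
s=sense();o=np.array(s['orientation']);p=s['tool_pos'];print(s['time'],p,o,s['width'])
t=grab_frame("top");m=np.zeros((400,800,3),np.uint8)
m[:,:400]=cv2.resize(t[140:240,100:200],(400,400));m[:,400:]=cv2.resize(grab_frame("side")[85:235,180:330],(400,400));cv2.imwrite("pics/t6.png",m)
a=np.degrees(np.arctan2(o[1,0],o[0,0]))
g=np.array([.5073,-.2819])+.0015*np.array([.942,-.337])
plan(p[:2],g,a,-19.9-a,20)
E
```

```text
10.05 [0.5084 0.0004 0.2013] [[ 0.9953 -0.0972  0.0003]
 [-0.0972 -0.9953 -0.0003]
 [ 0.0003  0.0002 -1.    ]] 0.016546282649149542
[(0, 2, np.float64(0.1)), (1, 7, np.float64(0.4)), (2, 15, np.float64(0.8)), (3, 27, np.float64(1.4)), (4, 41, np.float64(2.1)), (6, 58, np.float64(3.0)), (8, 77, np.float64(3.9)), (10, 97, np.float64(4.9)), (12, 119, np.float64(6.0)), (14, 141, np.float64(7.2))]
[(5, 22, np.float64(1.1)), (10, 43, np.float64(2.2)), (14, 63, np.float64(3.3)), (18, 81, np.float64(4.2)), (22, 98, np.float64(5.1)), (25, 112, np.float64(5.8)), (28, 123, np.float64(6.4)), (30, 131, np.float64(6.8)), (31, 136, np.float64(7.1)), (31, 138, np.float64(7.2))]
```

View pics/t6.png

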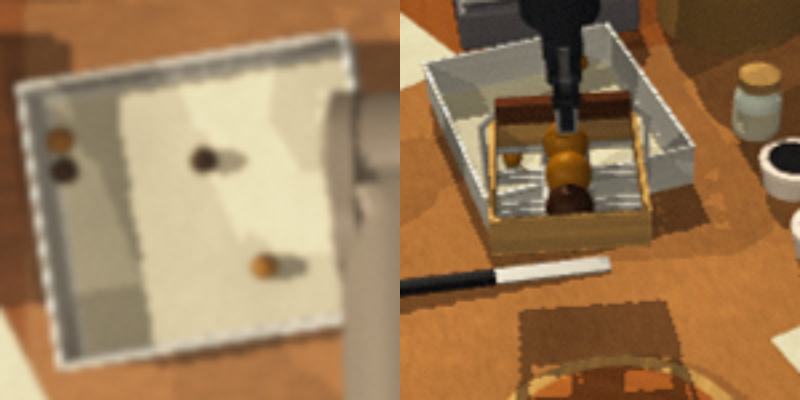

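All four small balls lie in the tray in the top crop: (60,140), (63,170), (204,160) and (263,266). The three large balls are still in the sieve. Carrying on to the board.

Request:
move_arm(
  motion=[
    {"x": 0, "y": 2, "z": 0, "rx": 0, "ry": 0, "rz": 0.1, "hand": 1},
    {"x": 1, "y": 7, "z": 0, "rx": 0, "ry": 0, "rz": 0.4, "hand": 1},
    {"x": 2, "y": 15, "z": 0, "rx": 0, "ry": 0, "rz": 0.8, "hand": 1},
    {"x": 3, "y": 27, "z": 0, "rx": 0, "ry": 0, "rz": 1.4, "hand": 1},
    {"x": 4, "y": 41, "z": 0, "rx": 0, "ry": 0, "rz": 2.1, "hand": 1},
    {"x": 6, "y": 58, "z": 0, "rx": 0, "ry": 0, "rz": 3, "hand": 1},
    {"x": 8, "y": 77, "z": 0, "rx": 0, "ry": 0, "rz": 3.9, "hand": 1},
    {"x": 10, "y": 97, "z": 0, "rx": 0, "ry": 0, "rz": 4.9, "hand": 1},
    {"x": 12, "y": 119, "z": 0, "rx": 0, "ry": 0, "rz": 6, "hand": 1},
    {"x": 14, "y": 141, "z": 0, "rx": 0, "ry": 0, "rz": 7.2, "hand": 1},
  ],
)

```text
time: 10.98
tool_pos: [0.5079, -0.1438, 0.2013]
orientation: [[0.975, -0.224, -0.0], [-0.224, -0.975, -0.001], [0.0, 0.001, -1.0]]
ft_force: [0.3, -0.3, -4.7]
width: 0.017
grip_force: 110.7
```

Request:
move_arm(
  motion=[
    {"x": 5, "y": 22, "z": 0, "rx": 0, "ry": 0, "rz": 1.1, "hand": 1},
    {"x": 10, "y": 43, "z": 0, "rx": 0, "ry": 0, "rz": 2.2, "hand": 1},
    {"x": 14, "y": 63, "z": 0, "rx": 0, "ry": 0, "rz": 3.3, "hand": 1},
    {"x": 18, "y": 81, "z": 0, "rx": 0, "ry": 0, "rz": 4.2, "hand": 1},
    {"x": 22, "y": 98, "z": 0, "rx": 0, "ry": 0, "rz": 5.1, "hand": 1},
    {"x": 25, "y": 112, "z": 0, "rx": 0, "ry": 0, "rz": 5.8, "hand": 1},
    {"x": 28, "y": 123, "z": 0, "rx": 0, "ry": 0, "rz": 6.4, "hand": 1},
    {"x": 30, "y": 131, "z": 0, "rx": 0, "ry": 0, "rz": 6.8, "hand": 1},
    {"x": 31, "y": 136, "z": 0, "rx": 0, "ry": 0, "rz": 7.1, "hand": 1},
    {"x": 31, "y": 138, "z": 0, "rx": 0, "ry": 0, "rz": 7.2, "hand": 1},
  ],
)

```text
time: 11.82
tool_pos: [0.5085, -0.2824, 0.2011]
orientation: [[0.94, -0.341, -0.0], [-0.341, -0.94, 0.0], [-0.0, -0.0, -1.0]]
ft_force: [-0.2, 0.4, -5.6]
width: 0.0165
grip_force: 110.8
```

Request:
move_arm(
  motion=[
    {"x": 0, "y": 0, "z": 3, "rx": 0, "ry": 0, "rz": 0, "hand": 1},
    {"x": 0, "y": 0, "z": 10, "rx": 0, "ry": 0, "rz": 0, "hand": 1},
    {"x": 0, "y": 0, "z": 20, "rx": 0, "ry": 0, "rz": 0, "hand": 1},
    {"x": 0, "y": 0, "z": 33, "rx": 0, "ry": 0, "rz": 0, "hand": 1},
    {"x": 0, "y": 0, "z": 47, "rx": 0, "ry": 0, "rz": 0, "hand": 1},
    {"x": 0, "y": 0, "z": 60, "rx": 0, "ry": 0, "rz": 0, "hand": 1},
    {"x": 0, "y": 0, "z": 70, "rx": 0, "ry": 0, "rz": 0, "hand": 1},
    {"x": 0, "y": 0, "z": 77, "rx": 0, "ry": 0, "rz": 0, "hand": 1},
    {"x": 0, "y": 0, "z": 80, "rx": 0, "ry": 0, "rz": 0, "hand": 1},
    {"x": 0, "y": 0, "z": 80, "rx": 0, "ry": 0, "rz": 0, "hand": 1},
  ],
)

```text
time: 12.65
tool_pos: [0.5078, -0.2814, 0.1203]
orientation: [[0.94, -0.34, -0.002], [-0.34, -0.94, 0.001], [-0.002, -0.0, -1.0]]
ft_force: [-0.6, -0.2, -4.5]
width: 0.0165
grip_force: 110.8
```

Grasp height was 0.112, so the last part goes slowly.

Request:
move_arm(
  motion=[
    {"x": 0, "y": 0, "z": 2, "rx": 0, "ry": 0, "rz": 0, "hand": 1},
    {"x": 0, "y": 0, "z": 4, "rx": 0, "ry": 0, "rz": 0, "hand": 1},
    {"x": 0, "y": 0, "z": 6, "rx": 0, "ry": 0, "rz": 0, "hand": 1},
    {"x": 0, "y": 0, "z": 7, "rx": 0, "ry": 0, "rz": 0, "hand": 1},
    {"x": 0, "y": 0, "z": 8, "rx": 0, "ry": 0, "rz": 0, "hand": 1},
    {"x": 0, "y": 0, "z": 8, "rx": 0, "ry": 0, "rz": 0, "hand": 1},
  ],
)

```text
time: 13.15
tool_pos: [0.5083, -0.2819, 0.1132]
orientation: [[0.94, -0.341, -0.0], [-0.341, -0.94, 0.0], [-0.0, 0.0, -1.0]]
ft_force: [0.1, -1.0, -4.5]
width: 0.0163
grip_force: 110.6
```

Request:
move_arm(
  motion=[
    {"x": 0, "y": 0, "z": 1, "rx": 0, "ry": 0, "rz": 0, "hand": 1},
    {"x": 0, "y": 0, "z": 1, "rx": 0, "ry": 0, "rz": 0, "hand": 1},
    {"x": 0, "y": 0, "z": 2, "rx": 0, "ry": 0, "rz": 0, "hand": 1},
    {"x": 0, "y": 0, "z": 2, "rx": 0, "ry": 0, "rz": 0, "hand": 1},
    {"x": 0, "y": 0, "z": 2, "rx": 0, "ry": 0, "rz": 0, "hand": 1},
  ],
  grip_force=50,
)

```text
time: 13.57
tool_pos: [0.5084, -0.282, 0.1121]
orientation: [[0.94, -0.341, 0.0], [-0.341, -0.94, -0.0], [0.0, 0.0, -1.0]]
ft_force: [-1.9, 2.0, 0.8]
width: 0.0165
grip_force: 111.7
```

It has touched down. Opening gradually, then retreating straight up.

Request:
move_arm(
  motion=[
    {"x": 0, "y": 0, "z": 0, "rx": 0, "ry": 0, "rz": 0, "hand": 0.75},
    {"x": 0, "y": 0, "z": 0, "rx": 0, "ry": 0, "rz": 0, "hand": 0.65},
    {"x": 0, "y": 0, "z": 0, "rx": 0, "ry": 0, "rz": 0, "hand": 0.5},
    {"x": 0, "y": 0, "z": 0, "rx": 0, "ry": 0, "rz": 0, "hand": 0.3},
    {"x": 0, "y": 0, "z": 0, "rx": 0, "ry": 0, "rz": 0, "hand": 0.1},
    {"x": 0, "y": 0, "z": 0, "rx": 0, "ry": 0, "rz": 0, "hand": 0},
    {"x": 0, "y": 0, "z": 0, "rx": 0, "ry": 0, "rz": 0, "hand": 0},
    {"x": 0, "y": 0, "z": 0, "rx": 0, "ry": 0, "rz": 0, "hand": 0},
    {"x": 0, "y": 0, "z": 0, "rx": 0, "ry": 0, "rz": 0, "hand": 0},
    {"x": 0, "y": 0, "z": 0, "rx": 0, "ry": 0, "rz": 0, "hand": 0},
  ],
)

```text
time: 14.4
tool_pos: [0.5083, -0.282, 0.1113]
orientation: [[0.94, -0.341, 0.0], [-0.341, -0.94, -0.0], [0.0, 0.0, -1.0]]
ft_force: [-0.3, -0.2, 0.0]
width: 0.0853
grip_force: 0.0
```

Request:
move_arm(
  motion=[
    {"x": 0, "y": 0, "z": -5, "rx": 0, "ry": 0, "rz": 0, "hand": 0},
    {"x": 0, "y": 0, "z": -15, "rx": 0, "ry": 0, "rz": 0, "hand": 0},
    {"x": 0, "y": 0, "z": -30, "rx": 0, "ry": 0, "rz": 0, "hand": 0},
    {"x": 0, "y": 0, "z": -50, "rx": 0, "ry": 0, "rz": 0, "hand": 0},
    {"x": 0, "y": 0, "z": -75, "rx": 0, "ry": 0, "rz": 0, "hand": 0},
    {"x": 0, "y": 0, "z": -95, "rx": 0, "ry": 0, "rz": 0, "hand": 0},
    {"x": 0, "y": 0, "z": -110, "rx": 0, "ry": 0, "rz": 0, "hand": 0},
    {"x": 0, "y": 0, "z": -118, "rx": 0, "ry": 0, "rz": 0, "hand": 0},
    {"x": 0, "y": 0, "z": -120, "rx": 0, "ry": 0, "rz": 0, "hand": 0},
    {"x": 0, "y": 0, "z": -120, "rx": 0, "ry": 0, "rz": 0, "hand": 0},
  ],
)

```text
time: 15.23
tool_pos: [0.5086, -0.2821, 0.232]
orientation: [[0.94, -0.341, 0.001], [-0.341, -0.94, -0.001], [0.001, 0.0, -1.0]]
ft_force: [0.2, -1.0, 0.6]
width: 0.0855
grip_force: 0.0
```

```bash
python3 - <<'E'
from h import *
s=sense();print(s['time'],s['tool_pos'],s['width'],s['ft_force'])
m=np.zeros((384,800,3),np.uint8)
m[:,:512]=grab_frame("wrist");m[:,512:]=cv2.resize(grab_frame("side")[60:320,180:375],(288,384));cv2.imwrite("pics/w7.png",m)
E
```

```text
15.2333 [ 0.5085502  -0.28206371  0.23196088] 0.08546089502133615 [ 0.19735379 -0.98063513  0.61809237]
```

View pics/w7.png

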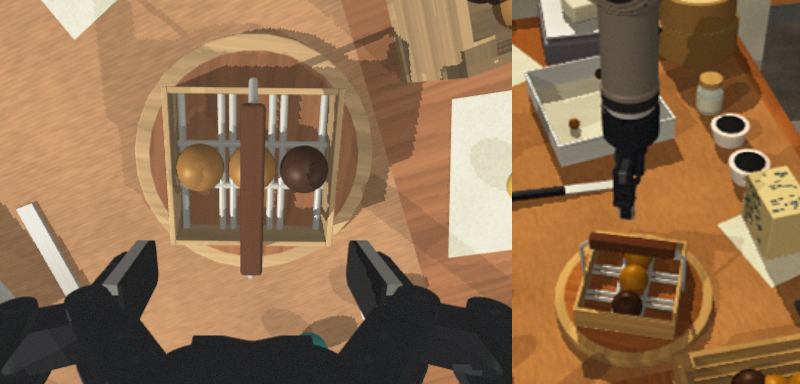

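The sieve stands in the middle of the board with three large balls and no small ones in it. The gripper is clear, and the knife and other goods in view look undisturbed.

```bash
python3 -c "
from plant import *
print(job_done())"
```

```text
the job is handed in; nothing more can be done
None
```

The job is handed in: all four small balls are in the tray, and the sieve stands released in the middle of the round board with its three large balls, after about 15 s of the 58 s allowed.

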